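# Wind the screw lift to bring a horn antenna's waveguide level with the source

### The arm

A 6-joint arm with a two-finger parallel gripper is mounted at the origin on the work surface. World frame = base frame: x ahead of the robot, y to its left, z up, the work surface at z = 0. Lengths are in m, angles in rad, forces in N, time in s.
With the tool pointing down it reaches from about 0.3 to 0.875 m from the base axis. Payload 6.4 kg.
Tool frame: the origin (TCP) lies on the centre line of the jaws, within the pads' length; the fingertips stand 11 mm ahead of it and the grasp point (between the pads) lies 8 mm behind it (manip.nose_length is the z of the fingertips in the tool frame, in m); z points along the fingers, y is the direction in which the jaws open and shut (so a half turn about z gives the same grasp; the last joint's range is limited). The gripper opens to 85 mm and grips with 20 to 120 N. Pads are 22 mm wide; open, the fingers measure 114 mm over their backs; the gripper's body (76 mm by 85 mm) begins 54 mm behind the grasp point. The pads swing forward as they close: fully open they stand 13 mm farther back than shut.
Start: joints at [-1.382, 0.181, 1.607, -0, 1.354, -0.206], TCP at [0.221, -0.531, 0.242] pointing down, gripper open.
Joint ranges: [-2.99, 2.99], [-0.89, 2.07], [0.3, 2.58], [-1.14, 4.28], [0, 2.63], [-3.12, 3.12]. Speed limits (rad/s): [2.57, 2.57, 3.01, 3.14, 3.14, 3.14].

### API

Orientations are given as a unit quaternion [w, x, y, z].
In Python, from bench import manip gives the robot as it stands. The module is installed in compiled form; this text tells all that it offers. Calls block until the motion is done:
- manip.movep(position, orientation): joint-space move of the TCP to a pose.
- manip.servo_line(position, ori=None, velocity=0.15): straight line of the TCP; ori=None keeps the orientation; velocity is the mean speed in m/s.
- manip.move_joints(angles): joint-space move.
- manip.let_go() and manip.close(): open the fingers fully, or close them until they stop; the grip force is fixed at half the most.
- manip.dwell(seconds).
- manip.ik(position, orientation): joint angles nearest the present ones, or None.
- manip.get_state(): the state.
- manip.capture(name): name is "scene" or "top" or "wrist"; returns a dict with "color" (384x512x3 uint8, blue, green, red), "fx", "fy", "cx", "cy" (pixels), "dist_coeffs" ([k1, k2, p1, p2, k3] as OpenCV has them; the pictures are not rectified), "origin" and "orientation" of the camera in the world. Camera axes: x right, y down, z forward; pixel columns grow to the right and rows downward; lengths in m; the calibration is good to about 2 mm. A picture is of the moment at which its call begins. There is no depth.
A pose or a line that the arm cannot do raises manip.IKError and nothing moves.
- manip.job_done(): hands the job in, once; it reports no verdict.
The state is a dict: "t": time; "joint_pos": joint angles; "qd": joint speeds; "joint_efforts": joint torques, N m; "ee_pos": TCP position; "tool_rot": TCP orientation; "ft_force": force on the tool from outside, world axes, zero at the start; "moment": the same for the moment, N m; "finger_gap": finger opening in m.
Only numpy, scipy, OpenCV 4.12 (cv2) and the standard library are available. Lean on these libraries where they do the work, as an engineer would, in place of code of your own. Each camera call takes 0.05 s, during which the arm holds its last target. There are 200 camera calls.

### The job

Fit the loose crank fully down on the square shaft on top of the screw lift and wind it clockwise (seen from above) to raise the platform until the horn antenna's flange is level with the flange on the signal source beside it. Raise it only with the crank, never by hand on the platform or what it carries, and leave the crank standing on the shaft. Leave the can, reel, attenuator and jar standing where they are.

Things in the scene. Friction and masses are not known exactly. Their poses are not given: they have to be found in the camera images.
- crank: Loose steel crank, about 0.4 kg, starting upright on its socket on the bench, at any yaw. Origin: centre of its underside; z up; x from the hub along the arm to the hand grip. Arm: flat bar 16 mm wide, 12 to 22 mm up, its end 81 mm from the hub's axis; on the other side a counterweight reaches 56 mm out, 10 to 24 mm up. It balances near the hub, so carry it by the hub's head.
- crank_hub (a point): Centre of the crank's 24 mm square head (sides parallel to the crank's x and y), on the hub's axis, 52 mm above the underside. The head reaches from 30 to 74 mm up; below it the hub is 34 mm square.
- socket (a point): Centre of the mouth of the crank's socket, on the underside of the hub: a 16.4 mm square hole, 30 mm deep, sides parallel to the crank's x and y. Axes as the crank's.
- crank_grip (a point): Centre of the crank's black hand grip: an upright sleeve 22 mm in diameter and 47 mm tall, from 25 to 72 mm above the socket's mouth, 70 mm from the hub's axis. The sleeve spins freely about its own upright axis, so a gripper that holds it can go round in a circle without turning, if it holds firmly.
- lift: Fixed screw lift: grey base plate 230 x 190 mm, two pillars 100 mm apart, lead screw between them and an aluminium yoke (136 mm wide, top 190 mm up) across their tops. Origin on the bench, on the screw's axis; z up; x points from the pillars out over the platform, -y towards the signal source.
- boss (a point): Centre of the top of the round bearing boss on the yoke (46 mm in diameter, 200 mm above the bench) from which the square shaft stands up. When the crank is fully down its underside rests on this face.
- shaft_top (a point): Top end of the screw's square shaft: 14 mm square, 28 mm tall above the boss, the last 6 mm tapering to a round of 9 mm. Its x and y axes are square to the flats and turn with the screw; any of the four quarter turns of the crank fits.
- screw (a joint): Turn of the screw in rad, growing clockwise seen from above; 0 to 36. One turn clockwise raises the platform 12 mm. Friction holds it where it is left; turning it takes about 0.15 N m.
- carriage: The lift's moving platform (aluminium plate 162 x 140 mm cantilevered out from the pillars) with all that is bolted on it: a brass waveguide and a horn antenna whose mouth (70 mm square, 110 mm out along the lift's x and 117 mm along its +y) looks away from the signal source. Origin on the screw's axis.
- feed_flange (a point): Centre of the face of the horn antenna's square waveguide flange (brass, 41 mm square), at the end next to the signal source, 110 mm out from the screw's axis along the lift's x and 98 mm along its -y. It starts 18 to 38 mm lower than the port.
- port (a point): Centre of the face of the matching 41 mm square brass flange on the signal source's front panel, 10 mm from the horn antenna's flange. 118 to 128 mm over the bench (the source's feet are adjustable). z up, -y out of the panel. Fixed white source: reaches from 27 to 307 mm behind this face, 162 mm to its +x and 142 mm to -x, 50 mm higher; a unit stacked on it from 107 mm behind is 130 mm higher.
- can_mid (a point): Centre of a red spray can standing on the bench, 52 mm in diameter, 150 mm tall.
- reel_mid (a point): Centre of an orange wire reel standing on its flange, 62 mm in diameter, 48 mm tall.
- attenuator_mid (a point): Centre of a small aluminium attenuator box, 60 x 36 x 30 mm high, with a connector 10 mm long at each end of its x.
- jar_mid (a point): Centre of an amber jar with a black cap, 48 mm in diameter, 65 mm tall.
Things that resemble listed ones, but are neither listed nor needed, are in the scene too. Leave any purple look-alike of the part that bears jar_mid alone. Several things look just like the part that bears reel_mid: the one meant starts farthest from the robot's base.

How it is judged:
By the outcome, as a careful person would: the job done as asked, in the order asked, and still so for the second after the job is handed in, with the robot touching nothing.
It also fails if it takes over 72 s, if anything falls off the work surface, if the arm or the gripper's body presses on something with over 40 N, if the wrist force passes 120 N, or if a joint passes its speed limit or range.

## Working session

There is one attempt and no reset: what is moved stays moved. The work goes in short steps, each a Python script; the robot and the scene stay as the last script left them, time stands still between calls to the robot, and variables do not carry over. Pictures are saved under pics/ and viewed, about 8 in all and at most 12, crops included, and the job is handed in when it is done.

```bash
mkdir -p pics; cat > h.py <<'E'
import numpy as np, cv2
from bench import manip
from scipy.spatial.transform import Rotation as R
def rot(q): return R.from_quat([q[1],q[2],q[3],q[0]])
def quat(r): x,y,z,w=r.as_quat(); return [w,x,y,z]
def snap(name,f):
    c=manip.capture(name); cv2.imwrite(f,c["color"]); c2=dict(c); np.save(f[:-4]+".npy",c2,allow_pickle=True); return c
def K(c): return np.array([[c["fx"],0,c["cx"]],[0,c["fy"],c["cy"]],[0,0,1.]])
def ray(c,uv):
    p=cv2.undistortPoints(np.array([[uv]],float),K(c),np.array(c["dist_coeffs"],float))[0,0]
    return np.array(c["origin"]),rot(c["orientation"]).apply([p[0],p[1],1])
def onz(c,uv,z):
    o,d=ray(c,uv); return o+d*(z-o[2])/d[2]
def proj(c,P):
    r=rot(c["orientation"]).inv(); X=r.apply(np.atleast_2d(P)-np.array(c["origin"]))
    return cv2.projectPoints(X,np.zeros(3),np.zeros(3),K(c),np.array(c["dist_coeffs"],float))[0][:,0]
def tri(obs):
    A=np.zeros((3,3));b=np.zeros(3)
    for c,uv in obs:
        o,d=ray(c,uv); d=d/np.linalg.norm(d); M=np.eye(3)-np.outer(d,d); A+=M;b+=M@o
    return np.linalg.solve(A,b)
def load(f): return np.load(f,allow_pickle=True).item()
def down(yaw): # tool pointing down, tool y (jaw axis) at world angle yaw
    y=np.array([np.cos(yaw),np.sin(yaw),0]); z=np.array([0,0,-1.]); return quat(R.from_matrix(np.c_[np.cross(y,z),y,z]))
E
python3 - <<'E'
from h import *
a=[snap(n,f"pics/{n}0.png") for n in("scene","top","wrist")]
for c in a: print(c["origin"],c["orientation"],c["fx"])
s=manip.get_state();print(s["t"],s["ee_pos"],s["tool_rot"],s["finger_gap"],manip.nose_length)
im=cv2.resize(np.vstack([a[0]["color"],a[1]["color"]]),None,fx=.78,fy=.78)
cv2.imwrite("pics/both.png",im)
E
```

```text
[ 0.88310978 -0.2401365   0.90855963] [-0.25335762  0.88711581  0.3719172  -0.10253318] 360.80174420720465
[0.42209008 0.10846606 1.28912324] [-0.04032843  0.71291185 -0.69735102  0.06190206] 457.7701022467721
[ 0.28615087 -0.50101052  0.37304167] [ 0.11836619  0.82365335 -0.54895034 -0.07898185] 337.43219587550414
0.15 [ 0.22108013 -0.53037664  0.24162664] [-6.46919954e-04  9.80579645e-01  1.96120222e-01  2.59274848e-06] 0.08552673701449269 0.011
```

View pics/scene0.png

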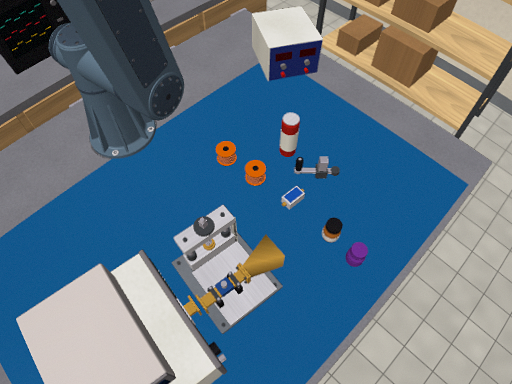

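View pics/top0.png

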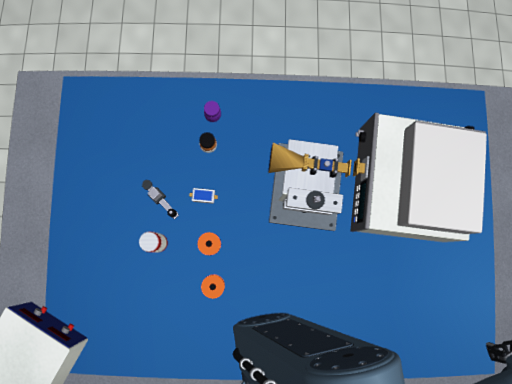

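Scene: crank hub ~(322,163), black grip (299,164), counterweight (335,171). Top: crank hub ~(159,197), grip (172,213), and the lift's boss at (316,200). I see only one crank-like thing. The reels are at (209,243) and (213,287) in the top view, the can at (152,242), and the jar at (208,142) with its purple look-alike at (212,110).

```bash
python3 - <<'E'
from h import *
a,b=load("pics/scene0.npy"),load("pics/top0.npy")
print("hubtop",onz(b,(160,197),.07),tri([(a,(322,160)),(b,(160,197))]))
print("grip",onz(b,(172,213),.07),"cw",onz(b,(148,183),.024))
print("boss",onz(b,(316,200),.21),"yoke ends",onz(b,(286,199),.19),onz(b,(343,204),.19))
for n,u,z in(("can",(150,242),.15),("reel1",(209,243),.048),("reel2",(213,287),.048),("att",(203,195),.03),("jar",(207,141),.065),("pur",(212,110),.065)): print(n,onz(b,u,z))
print("port", onz(b,(366,168),.125), "srcTop corners",onz(b,(375,114),.17),onz(b,(352,230),.17))
c1=cv2.resize(b["color"][160:260,120:230],None,fx=3.6,fy=3.6,interpolation=2);c2=cv2.resize(b["color"][120:220,260:370],None,fx=3.6,fy=3.6,interpolation=2)
cv2.imwrite("pics/c0.png",np.hstack([c1,c2]))
E
```

```text
hubtop [0.56321621 0.31949056 0.07      ] [0.56844865 0.32412011 0.0770484 ]
grip [0.521073   0.28534719 0.07      ] cw [0.60708101 0.36311882 0.024     ]
boss [ 0.54863639 -0.07627779  0.21      ] yoke ends [ 0.55177619 -0.00628744  0.19      ] [ 0.54260403 -0.14644369  0.19      ]
can [0.44113826 0.32557688 0.15      ]
reel1 [0.44431795 0.18549133 0.048     ]
reel2 [0.32732388 0.17146419 0.048     ]
att [0.57636448 0.20735743 0.03      ]
jar [0.7213534  0.19906441 0.065     ]
pur [0.81018405 0.18851335 0.065     ]
port [ 0.64619072 -0.22409287  0.125     ] srcTop corners [ 0.78059983 -0.23858199  0.17      ] [ 0.48055629 -0.17343742  0.17      ]
```

View pics/c0.png

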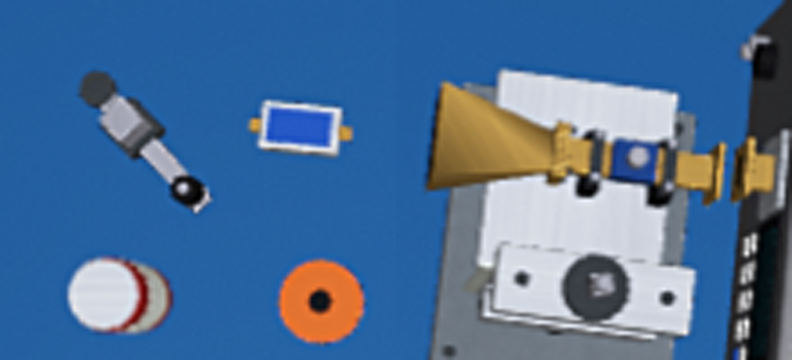

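Crank hub near (0.565,0.321), arm pointing about -141°; lift axis near (0.549,-0.076). Next, close views of the crank from two opposite tool yaws, which cancels hand-eye offset.

```bash
cat >> h.py <<'E'
def camtool():
    c=load("pics/wrist0.npy"); Rt=rot([-6.46919954e-04,9.80579645e-01,1.96120222e-01,2.59274848e-06]); t=np.array([0.22108013,-0.53037664,0.24162664])
    return Rt.inv().apply(np.array(c["origin"])-t), Rt.inv()*rot(c["orientation"])
def viewpose(target,yaw,h): # TCP pos so that camera axis hits target, TCP at height h
    p,r=camtool(); q=rot(down(yaw)); o=q.apply(p); d=(q*r).apply([0,0,1])
    cz=h+o[2]; s=(target[2]-cz)/d[2]
    return np.array([target[0]-o[0]-s*d[0],target[1]-o[1]-s*d[1],h])
E
python3 - <<'E'
from h import *
print(camtool()[0],camtool()[1].as_matrix().round(3))
ims=[]
for i,yw in enumerate((-51,129)):
    y=np.radians(yw); P=viewpose([.562,.319,.06],y,.26); print(P, manip.ik(P,down(y)))
    manip.movep(P,down(y)); ims.append(snap("wrist",f"pics/cr{i}.png")["color"]); print(manip.get_state()["t"])
cv2.imwrite("pics/cr.png",cv2.resize(np.hstack(ims),None,fx=.78,fy=.78))
E
```

```text
[ 0.07139399 -0.00224596 -0.13139382] [[ 0.    -0.959 -0.282]
 [ 1.    -0.     0.001]
 [-0.001 -0.282  0.959]]
[0.58336747 0.33391653 0.26      ] [ 3.43712254e-01  3.80992101e-01  1.32141576e+00 -4.44089210e-16
  1.43918479e+00  1.23383017e+00]
3.475
[0.54063253 0.30408347 0.26      ] [ 3.21284056e-01  2.66309615e-01  1.46828379e+00 -4.44089210e-16
  1.40699925e+00 -1.93019068e+00]
6.1917
```

View pics/cr.png

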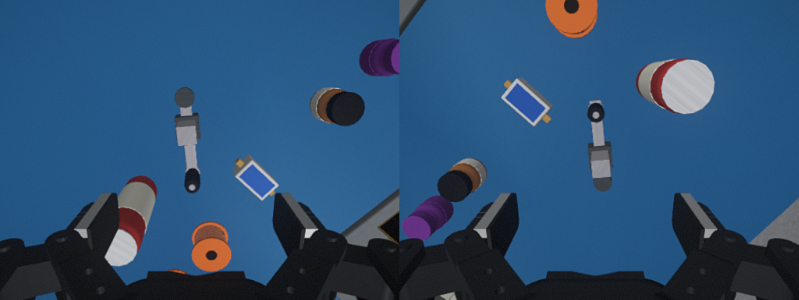

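Both views show the crank (left ~(188,140), right ~(599,150) in the mosaic), clear of the attenuator and can. I'll zoom in for the head's top.

```bash
python3 - <<'E'
from h import *
a,b=load("pics/cr0.npy"),load("pics/cr1.npy")
c=[]
for m,(x,y) in((a,(200,100)),(b,(215,115))):
    z=cv2.resize(m["color"][y:y+150,x:x+90],None,fx=4,fy=4,interpolation=2); c.append(z)
cv2.imwrite("pics/crz.png",np.hstack(c))
E
```

```text
(no output)
```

View pics/crz.png

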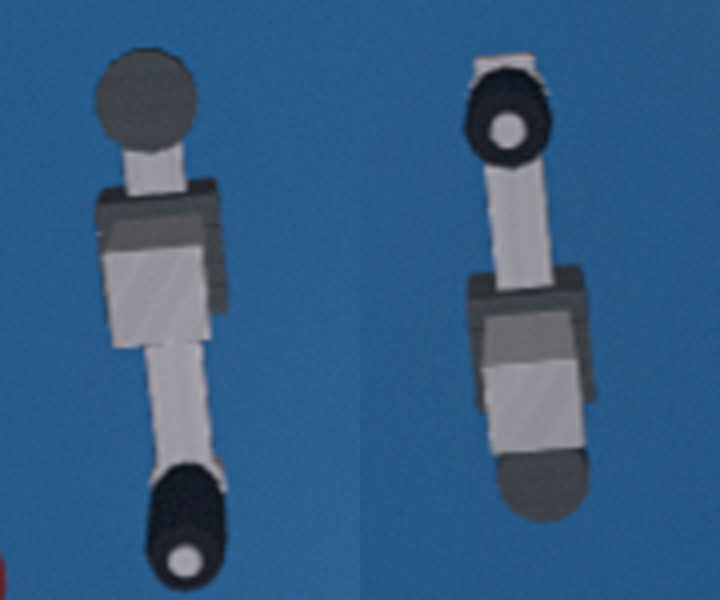

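```bash
python3 - <<'E'
from h import *
a,b=load("pics/cr0.npy"),load("pics/cr1.npy")
f=lambda x,y,ox,oy:((x+.5)/4-.5+ox,(y+.5)/4-.5+oy)
H=[];G=[]
for m,h,g,o in((a,[(103,251),(203,246),(212,341),(113,348)],(184,561),(200,100)),(b,[(122,365),(220,358),(225,448),(130,454)],(148,131),(215,115))):
    pts=np.array([onz(m,f(*p,*o),.074) for p in h]); hc=pts.mean(0); gc=onz(m,f(*g,*o),.076)
    e=[np.degrees(np.arctan2(*(pts[j]-pts[i])[[1,0]]))%90 for i,j in((0,1),(3,2),(0,3),(1,2))]
    print(hc,gc,np.linalg.norm((gc-hc)[:2]),np.degrees(np.arctan2(*(gc-hc)[[1,0]])),np.round(e,1),[round(np.linalg.norm(pts[j]-pts[i])*1000,1) for i,j in((0,1),(1,2),(2,3),(3,0))]); H.append(hc);G.append(gc)
h=np.mean(H,0);g=np.mean(G,0);print(h,np.degrees(np.arctan2(*(g-h)[[1,0]])))
E
```

```text
[0.57250902 0.34087529 0.074     ] [0.52299983 0.2930759  0.076     ] 0.06881818511931703 -136.00663614095717 [41.8 43.1 43.5 44.2] [np.float64(24.0), np.float64(23.6), np.float64(24.2), np.float64(24.2)]
[0.57202851 0.34117226 0.074     ] [0.52207437 0.29221721 0.076     ] 0.06994292996410272 -135.57873208888932 [43.3 42.9 43.6 42.9] [np.float64(24.4), np.float64(24.0), np.float64(24.1), np.float64(23.9)]
[0.57226877 0.34102378 0.074     ] -135.79094989308018
```

```bash
python3 - <<'E'
from h import *
for n in("scene0","top0"): print(proj(load(f"pics/{n}.npy"),[[.5723,.341,.074],[.5225,.2926,.076]]))
ims=[]
for i,yw in enumerate((129,-51)):
    y=np.radians(yw-10 if i==0 else -61); P=viewpose([.547,-.077,.228],y,.36)
    manip.movep(P,down(y)); c=snap("wrist",f"pics/li{i}.png"); u=proj(c,[.547,-.077,.228])[0].astype(int); print(u,manip.get_state()["t"])
    o=u-[50,60]; print(o); ims.append(cv2.resize(c["color"][o[1]:o[1]+120,o[0]:o[0]+100],None,fx=4,fy=4,interpolation=2))
cv2.imwrite("pics/liz.png",np.hstack(ims))
E
```

```text
[[323.71277001 158.38880517]
 [299.93612744 157.39814263]]
[[151.93274382 193.252504  ]
 [168.98451397 212.20338367]]
[245 191] 7.7083
[195 131]
[250 191] 10.4167
[200 131]
```

View pics/liz.png

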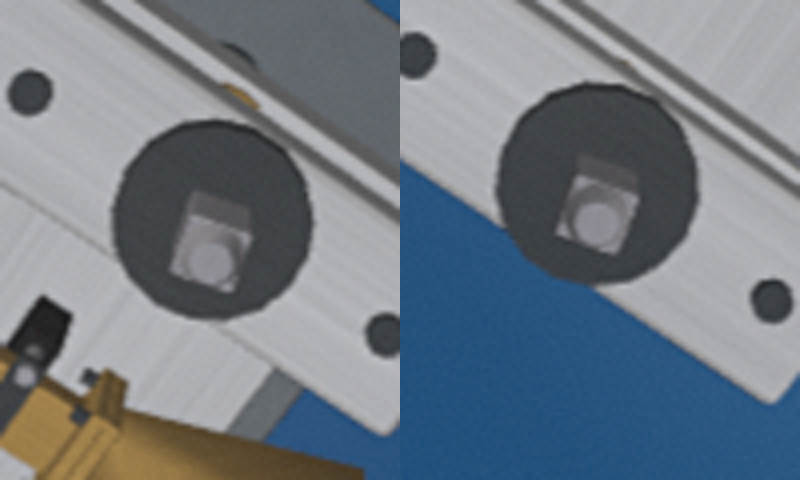

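```bash
python3 - <<'E'
from h import *
f=lambda p,o:((p[0]+.5)/4-.5+o[0],(p[1]+.5)/4-.5+o[1])
T=[]
for n,o,tip,boss,sq in(("li0",(195,131),(210,257),(213,219),[(170,272),(237,292),(252,238),(187,215)]),("li1",(200,131),(198,222),(197,183),[(156,240),(227,255),(238,195),(174,173)])):
    c=load(f"pics/{n}.npy"); t=onz(c,f(tip,o),.228); b=onz(c,f(boss,o),.2); q=np.array([onz(c,f(p,o),.222) for p in sq])
    e=[np.degrees(np.arctan2(*(q[(i+1)%4]-q[i])[[1,0]]))%90 for i in range(4)]
    l=[1000*np.linalg.norm(q[(i+1)%4]-q[i]) for i in range(4)]
    print(t,b,q.mean(0),np.round(e,1),np.round(l,1)); T+=[(t[:2]+b[:2])/2]
print(T,np.mean(T,0))
E
```

```text
[ 0.54884254 -0.07416924  0.228     ] [ 0.5483224 -0.0740531  0.2      ] [ 0.54982428 -0.07334191  0.222     ] [11.7 14.4  8.9 12.6] [14.7 12.2 14.3 12.9]
[ 0.55029192 -0.07357018  0.228     ] [ 0.55120501 -0.07268757  0.2       ] [ 0.55003138 -0.07386936  0.222     ] [16.6 19.3  9.5 14. ] [15.1 13.1 14.  14.8]
[array([ 0.54858247, -0.07411117]), array([ 0.55074847, -0.07312887])] [ 0.54966547 -0.07362002]
```

Axis ≈ (0.5497,-0.0736), shaft yaw ≈ 13° mod 90. Grasp the crank by its head.

```bash
python3 - <<'E'
from h import *
y=np.radians(-46.4); q=down(y); P=np.array([.5723,.3410,.0])
manip.movep(P+[0,0,.17],q); manip.servo_line(P+[0,0,.046],velocity=.12); manip.close()
s=manip.get_state(); print(s["t"],s["finger_gap"],s["ft_force"])
manip.servo_line(P+[0,0,.33],velocity=.3); s=manip.get_state(); print(s["t"],s["finger_gap"],s["ft_force"],s["moment"])
manip.movep([.5497,-.0736,.33],down(np.radians(-77)))
s=manip.get_state(); print(s["t"],s["ee_pos"],s["ft_force"])
c=snap("wrist","pics/w1.png"); d=snap("scene","pics/s1.png")
cv2.imwrite("pics/m1.png",np.hstack([cv2.resize(c["color"],None,fx=.78,fy=.78),cv2.resize(d["color"][150:300,120:320],(400,300),interpolation=2)[:, :]]))
E
```

```text
13.8583 0.023260588589578603 [0.27042882 0.40212125 1.09403368]
14.9583 0.023147836602832306 [ 0.13009092 -0.06863893 -4.86185074] [-0.03706846  0.00771162 -0.00681293]
16.4917 [ 0.54998407 -0.07270094  0.32995965] [-0.16398808  0.06720571 -3.52206326]
```

View pics/m1.png

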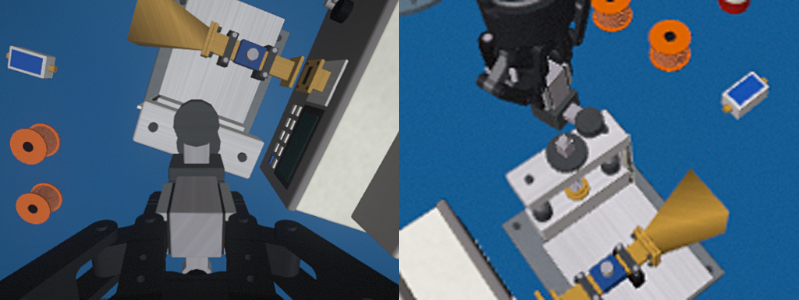

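The crank hangs square in the jaws above the shaft. Descending in small monitored steps.

```bash
cat >> h.py <<'E'
def descend(xy,z0,z1,step=.003,lim=15,v=.04):
    f0=manip.get_state()["ft_force"][2]; z=z0
    while z>z1+1e-6:
        z=max(z-step,z1); manip.servo_line([*xy,z],velocity=v); s=manip.get_state()
        print(round(s["t"],2),round(z,4),np.round(s["ee_pos"],4),np.round(s["ft_force"],1),np.round(s["moment"],2))
        if abs(s["ft_force"][2]-f0)>lim or np.hypot(*s["ft_force"][:2])>20: print("STOP"); break
    return z
E
python3 - <<'E'
from h import *
xy=[.5497,-.0736]; manip.servo_line([*xy,.278],velocity=.15)
descend(xy,.278,.246)
E
```

```text
17.34 0.275 [ 0.5501 -0.0737  0.2759] [ 0.3 -0.  -4.3] [-0.02 -0.04  0.05]
17.59 0.272 [ 0.5496 -0.0736  0.2719] [ 0.7 -0.1 -4.8] [-0.01 -0.03 -0.03]
17.84 0.269 [ 0.5495 -0.0736  0.2687] [-0.2  0.5 -4.4] [-0.03  0.05 -0.04]
18.09 0.266 [ 0.5499 -0.0738  0.2658] [ 2.4 -0.9 -5.9] [-0.19 -0.35  0.03]
18.34 0.263 [ 0.5499 -0.0738  0.2628] [ 2.5 -2.2 -7. ] [-0.33 -0.49 -0.05]
18.59 0.26 [ 0.5499 -0.0738  0.2598] [ 3.6 -2.7 -5.9] [-0.38 -0.64 -0.08]
18.84 0.257 [ 0.5499 -0.0738  0.2569] [ 4.2 -2.1 -5.9] [-0.42 -0.89 -0.08]
19.09 0.254 [ 0.5499 -0.0738  0.2539] [ 4.1 -3.  -5.6] [-0.53 -0.78  0.  ]
19.34 0.251 [ 0.5499 -0.0738  0.2509] [ 4.8 -2.9 -4.9] [-0.66 -0.75 -0.05]
19.59 0.248 [ 0.5499 -0.0738  0.2478] [ 3.4 -3.7 -3.8] [-0.67 -0.72 -0.07]
19.84 0.246 [ 0.55   -0.0738  0.2463] [ 2.8 -2.9 -0.2] [-0.63 -0.56 -0.04]
```

Went fully over the shaft. Seat, release, move to the hand grip, and check with a picture.

```bash
python3 - <<'E'
from h import *
xy=[.5499,-.0738]
descend(xy,.246,.243,step=.001,lim=10,v=.02)
manip.let_go(); manip.servo_line([*xy,.345],velocity=.25)
y=np.radians(-77); 
P=np.array([.5499,-.0738,0])+.07*np.array([np.cos(np.radians(-167)),np.sin(np.radians(-167)),0])
c=snap("scene","pics/s2.png"); w=snap("wrist","pics/w2.png"); print(manip.get_state()["t"],P)
cv2.imwrite("pics/m2.png",np.hstack([cv2.resize(w["color"],None,fx=.78,fy=.78),cv2.resize(c["color"][160:310,120:320],(400,300),interpolation=2)]))
E
```

```text
20.09 0.245 [ 0.5501 -0.0738  0.2462] [ 0.8 -2.6  5.2] [-0.23 -0.17 -0.06]
20.34 0.244 [ 0.5501 -0.0739  0.2462] [-1.  -1.4 11.4] [-0.18  0.54 -0.03]
STOP
21.6167 [ 0.4816941  -0.08954657  0.        ]
```

View pics/m2.png

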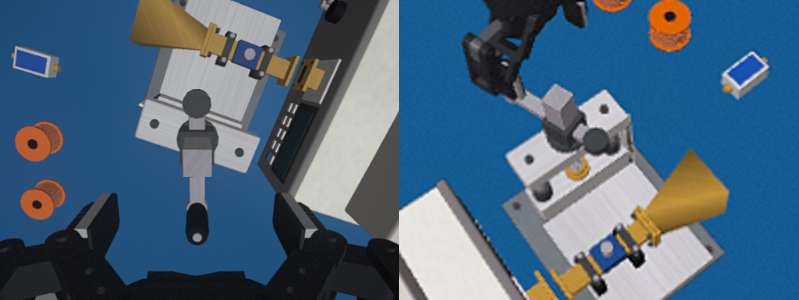

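Crank sits on the boss (stopped at underside ≈ 0.200 m, image shows it flush), its grip toward the robot. Grip the sleeve and wind 1.5 turns (the minimum possible rise), then measure.

```bash
cat >> h.py <<'E'
AX=np.array([.5501,-.0739]); ZG=.243
def gp(a,z=ZG,r=.07): return [AX[0]+r*np.cos(a),AX[1]+r*np.sin(a),z]
def wind(a0,a1,v=.2,n=20):
    k=max(1,int(np.ceil(abs(a1-a0)/np.radians(n)-1e-6))); m=0
    for a in np.linspace(a0,a1,k+1)[1:]:
        manip.servo_line(gp(a,r=.0703),velocity=v); s=manip.get_state(); f=np.linalg.norm(s["ft_force"]); m=max(m,f)
        if f>60: print("FORCE",s["ft_force"]); break
    p=s["ee_pos"]-np.r_[AX,0]; print("a",np.degrees(a),"meas",np.degrees(np.arctan2(p[1],p[0])),np.hypot(*p[:2]),"maxF",m,s["ft_force"],"gap",s["finger_gap"],"t",s["t"])
    return a
E
python3 - <<'E'
from h import *
a=np.radians(-167)
manip.movep(gp(a,.32),down(np.radians(-77))); manip.servo_line(gp(a),velocity=.15); manip.close()
s=manip.get_state(); print(s["t"],s["finger_gap"],s["ft_force"])
a=wind(a,a-np.radians(60))
E
```

```text
23.2917 0.02025805770693596 [-2.06199483  0.09804121  2.85726453]
a -226.99999999999997 meas 132.1789794162317 0.06896359103409519 maxF 5.766031285410115 [ 3.29976167 -3.62301286 -1.05228999] gap 0.019932985928113097 t 24.1167
```

```bash
python3 - <<'E'
from h import *
a=wind(np.radians(-227),np.radians(-167-540),v=.25)
c=snap("wrist","pics/w3.png"); d=snap("scene","pics/s3.png")
cv2.imwrite("pics/m3.png",np.hstack([cv2.resize(c["color"],None,fx=.78,fy=.78),cv2.resize(d["color"][200:350,120:320],(400,300),interpolation=2)]))
# candidate oblique look: camera on -x side of flanges, looking +x and down
u=np.array([.655,-.176,.115]); p,r=camtool()
for pitch in (25,35,45,55):
  for yw in (-90,90):
    q=R.from_euler("y",-pitch,degrees=True)*rot(down(np.radians(yw)))  # tilt
    d_=(q*r).apply([0,0,1]); T=u-d_*.22-q.apply(p); print(pitch,yw,d_.round(2),T.round(3),(u-d_*.22).round(3),np.round(j,2) if (j:=manip.ik(T,quat(q))) is not None else None)
E
```

```text
a -707.0 meas 13.023148128691266 0.07074238412186924 maxF 8.510417152817803 [ 5.7683033  -0.26414484  5.01637283] gap 0.020125822561673223 t 30.1167
25 -90 [ 0.15 -0.   -0.99] [ 0.613 -0.178  0.183] [ 0.622 -0.176  0.333] [-0.58  0.15  1.84  0.33  0.81  0.8 ]
25 90 [ 0.66  0.   -0.75] [ 0.63  -0.174  0.191] [ 0.51  -0.176  0.28 ] [-0.56  0.17  1.8   0.31  0.83 -2.3 ]
35 -90 [ 0.32 -0.   -0.95] [ 0.602 -0.178  0.175] [ 0.585 -0.176  0.323] [-0.66  0.08  1.99  0.61  0.65  0.5 ]
35 90 [ 0.78  0.   -0.62] [ 0.617 -0.174  0.186] [ 0.483 -0.176  0.252] [-0.63  0.09  1.95  0.58  0.66 -2.58]
45 -90 [ 0.48 -0.   -0.88] [ 0.592 -0.178  0.165] [ 0.55  -0.176  0.308] [-0.73  0.06  2.13  1.05  0.58  0.03]
45 90 [ 0.88  0.   -0.48] [ 0.605 -0.174  0.178] [ 0.462 -0.176  0.22 ] [-0.7   0.06  2.1   1.    0.57 -3.03]
55 -90 [ 0.62 -0.   -0.78] [ 0.584 -0.178  0.153] [ 0.518 -0.176  0.287] [-0.81  0.11  2.23  1.54  0.64 -0.5 ]
55 90 [ 0.95  0.   -0.32] [ 0.595 -0.174  0.168] [ 0.447 -0.176  0.185] [-0.78  0.09  2.21  1.49  0.62  2.72]
```

View pics/m3.png

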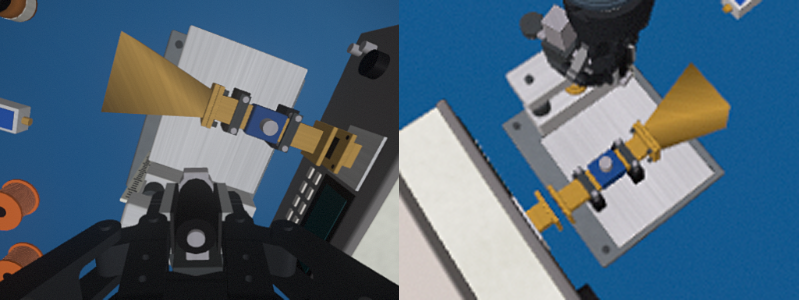

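Sleeve grip held for 1.5 turns with low force (max 8.5 N). The port flange at crop (350,152) still overlaps the feed flange, so it isn't level yet. I'll take two oblique wrist views, from the -x and +x sides, to measure the height difference.

```bash
cat >> h.py <<'E'
U=np.array([.650,-.183,.125])
def oblique(side,pitch=25,D=.32):
    p,r=camtool(); q=R.from_euler("y",-side*pitch,degrees=True)*rot(down(np.radians(90*side)))
    d=(q*r).apply([0,0,1]); return U-d*D-q.apply(p), quat(q)
E
python3 - <<'E'
from h import *
manip.let_go(); s=manip.get_state(); p=s["ee_pos"]; manip.servo_line([p[0],p[1],.36],velocity=.3)
ims=[]
for side in(1,-1):
    T,q=oblique(side)
    j=manip.ik(T,q); print(side,T.round(3),j)
    if j is None: continue
    if side==-1: manip.servo_line(np.array(manip.get_state()["ee_pos"])+[0,0,.08],velocity=.3); 
    manip.movep(T,q); c=snap("wrist",f"pics/ob{side}.png"); print(manip.get_state()["t"],manip.get_state()["ft_force"])
    o=proj(c,U)[0].astype(int)-[50,60]; print(o); ims.append(cv2.resize(c["color"][o[1]:o[1]+120,o[0]:o[0]+100],None,fx=4,fy=4,interpolation=2))
cv2.imwrite("pics/ob.png",np.hstack(ims))
E
```

```text
1 [ 0.559 -0.181  0.276] [-0.655789   -0.07671599  1.86612543  0.30728414  1.01979866 -2.34433759]
34.3167 [-0.36222968  0.14293109 -0.35872681]
[197 132]
-1 [ 0.741 -0.185  0.276] [-0.34169338  0.96998775  0.44735942 -0.16803712  2.1317977   1.1689795 ]
37.6833 [0.03798404 0.29795117 0.61859842]
[200 130]
```

View pics/ob.png

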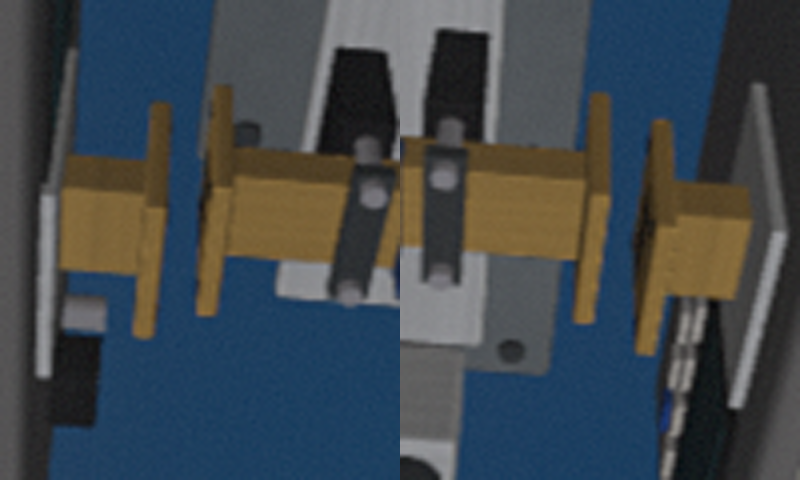

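Left view (from -x, image-down is +z/+x): port flange side/top boundary (156,208), far end (143,338); feed flange (220,187) and (207,315). In the right view, feed is at (597,195)/(584,322) and port at (658,237)/(647,354). I'll refine these by gradient along each flange.

```bash
cat > dz.py <<'E'
from h import *
from scipy.ndimage import map_coordinates, gaussian_filter1d
from scipy.signal import find_peaks
def edges(c,o,p0,p1,show=True):
    g=lambda p:np.array([(p[0]+.5)/4-.5+o[0],(p[1]+.5)/4-.5+o[1]])
    a,b=g(p0),g(p1); n=int(np.linalg.norm(b-a)*10); t=np.linspace(0,1,n); L=a+(b-a)*t[:,None]
    col=c["color"].astype(float); s=(col[:,:,2]-.0*col[:,:,0])
    v=np.mean([map_coordinates(s,[L[:,1],L[:,0]+k],order=1) for k in(-.6,0,.6)],0)
    d=np.abs(gaussian_filter1d(v,7,order=1)); pk,_=find_peaks(d,height=d.max()*.15,distance=40)
    pk=sorted(sorted(pk,key=lambda i:-d[i])[:3]); return [L[i] for i in pk],[round(d[i],2) for i in pk]
E
python3 - <<'E'
from dz import *
A,B=load("pics/ob1.npy"),load("pics/ob-1.npy"); oa,ob=(197,132),(200,130)
E={}
for n,c,o,p0,p1 in(("pA",A,oa,(161,85),(142,358)),("fA",A,oa,(224,68),(204,335)),("fB",B,ob,(202,77),(182,342)),("pB",B,ob,(264,102),(244,374))):
    e,h=edges(c,o,p0,p1); E[n]=e; print(n,[((x-o+.5)*4-.5).round(1) for x in e],h)
for f in "pf":
    a,b=E[f+"A"],E[f+"B"]
    if len(a)==3 and len(b)==3: print(f,"top -x edge",tri([(A,a[1]),(B,b[2])]),"top +x edge",tri([(A,a[2]),(B,b[1])]))
E
```

```text
pA [array([159.8, 101.8]), array([152.5, 206.9]), array([143.4, 338.4])] [np.float64(2.26), np.float64(2.03), np.float64(4.17)]
fA [array([215.1, 186.7]), array([205.4, 315.8])] [np.float64(1.33), np.float64(4.89)]
fB [array([200.9,  91.8]), array([193.2, 194.1]), array([183.4, 323.6])] [np.float64(2.56), np.float64(1.51), np.float64(5.0)]
pB [array([262.8, 118.4]), array([254.7, 228. ]), array([245.4, 354.8])] [np.float64(2.99), np.float64(0.7), np.float64(4.35)]
p top -x edge [ 0.62690527 -0.19335587  0.13908172] top +x edge [ 0.66730788 -0.19569299  0.13951949]
```

```bash
python3 - <<'E'
from dz import *
A,B=load("pics/ob1.npy"),load("pics/ob-1.npy"); oa,ob=(197,132),(200,130)
g=lambda p,o:((p[0]+.5)/4-.5+o[0],(p[1]+.5)/4-.5+o[1])
fA=[(218,186.7),(206,315.8)];fB=[(195,194.1),(184.5,323.6)]
pA=[(156,206.9),(143.4,338.4)];pB=[(256.5,228),(245.4,354.8)]
for n,a,b in(("f",fA,fB),("p",pA,pB)):
    print(n,tri([(A,g(a[0],oa)),(B,g(b[1],ob))]),tri([(A,g(a[1],oa)),(B,g(b[0],ob))]))
# residual
E
```

```text
f [ 0.62855234 -0.17884606  0.13004483] [ 0.66923816 -0.18168205  0.12993427]
p [ 0.62692164 -0.19297421  0.1390737 ] [ 0.66731656 -0.19588361  0.1395138 ]
```

Feed flange is 9.25 mm below the port (widths triangulate to 40.5–40.7 vs 41 mm, so the measure is trustworthy). Wind 277.5° more, with jaw yaw -36° so opening clears the hub at both ends.

```bash
python3 - <<'E'
from h import *
q=down(np.radians(-36)); a=np.radians(-707)
manip.servo_line(np.array(manip.get_state()["ee_pos"])+[0,0,.08],velocity=.3)
manip.movep(gp(a,.34),q); manip.servo_line(gp(a),velocity=.2); manip.close()
s=manip.get_state(); print(s["t"],s["finger_gap"],s["ft_force"])
a=wind(a,a-np.radians(277.5),v=.25)
s=manip.get_state(); p=s["ee_pos"]
manip.let_go(); manip.servo_line([p[0],p[1],.36],velocity=.3)
T,qq=oblique(1); manip.movep(T,qq); c=snap("wrist","pics/fin1.png"); print(manip.get_state()["t"])
o=proj(c,U)[0].astype(int)-[50,60]; print(o)
d=snap("scene","pics/s4.png")
cv2.imwrite("pics/fin.png",np.hstack([cv2.resize(c["color"][o[1]:o[1]+120,o[0]:o[0]+100],None,fx=4,fy=4,interpolation=2),cv2.resize(d["color"][180:300,130:230],(400,480),interpolation=2)]))
E
```

```text
Traceback (most recent call last):
bench.IKError: the arm cannot follow that straight line within its joint ranges
```

```bash
python3 - <<'E'
from h import *
q=down(np.radians(-36)); a=np.radians(-707)
manip.movep(gp(a,.38),q); manip.servo_line(gp(a),velocity=.25); manip.close()
s=manip.get_state(); print(s["t"],s["finger_gap"],s["ft_force"])
a=wind(a,a-np.radians(277.5),v=.25)
s=manip.get_state(); p=s["ee_pos"]
manip.let_go(); manip.servo_line([p[0],p[1],.36],velocity=.3)
T,qq=oblique(1); manip.movep(T,qq); c=snap("wrist","pics/fin1.png"); print(manip.get_state()["t"])
o=proj(c,U)[0].astype(int)-[50,60]; print(o)
d=snap("scene","pics/s4.png")
cv2.imwrite("pics/fin.png",np.hstack([cv2.resize(c["color"][o[1]:o[1]+120,o[0]:o[0]+100],None,fx=4,fy=4,interpolation=2),cv2.resize(d["color"][180:300,130:230],(400,480),interpolation=2)]))
E
```

```text
39.8833 0.01982131083659632 [0.22143664 0.19542797 3.59153046]
a -984.4999999999999 meas 94.81245069753774 0.06911079445743624 maxF 11.831059717854634 [ 1.70613991 -3.06177723  5.94275427] gap 0.020378916388596215 t 43.3833
46.9583
[196 132]
```

View pics/fin.png

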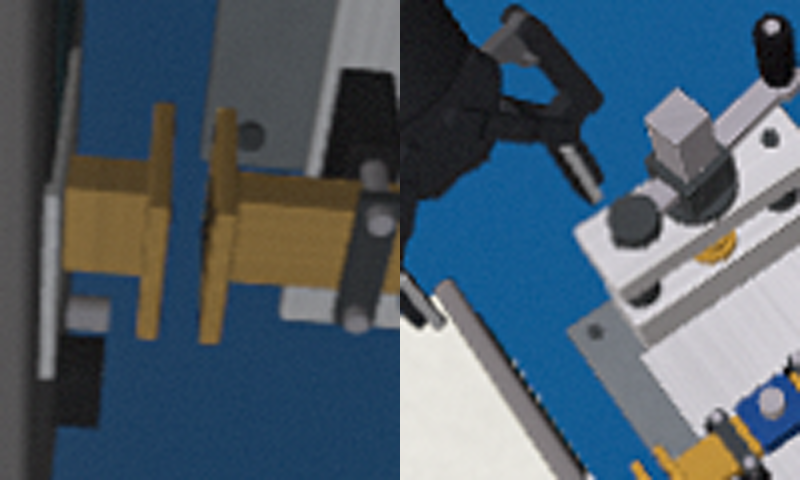

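```bash
python3 - <<'E'
from dz import *
A=load("pics/fin1.npy"); o=(196,132)
def onx(c,uv,x):
    O,d=ray(c,uv); return (O+d*(x-O[0])/d[0])[2]
for n,p0,p1,X in(("p",(163,85),(146,358),(.62691,.66731)),("f",(227,85),(207,360),(.62865,.66924))):
    e,h=edges(A,o,p0,p1); print(n,[((x-o+.5)*4-.5).round(1) for x in e],h)
    print([round(onx(A,e[i],x),5) for i,x in((-2,X[0]),(-1,X[1]))])
E
```

```text
p [array([161.9, 102.2]), array([155.4, 207.1]), array([147.1, 339.6])] [np.float64(2.42), np.float64(1.96), np.float64(4.73)]
[np.float64(0.13889), np.float64(0.13972)]
f [array([217.6, 214.9]), array([208.2, 343.6])] [np.float64(1.2), np.float64(4.7)]
[np.float64(0.13946), np.float64(0.13915)]
```

Level within ±0.6 mm from this side, and the crank is standing on the shaft. One numeric check from the +x side.

```bash
python3 - <<'E'
from dz import *
manip.servo_line(np.array(manip.get_state()["ee_pos"])+[0,0,.08],velocity=.3)
T,q=oblique(-1); manip.movep(T,q); B=snap("wrist","pics/fin-1.png"); print(manip.get_state()["t"])
A=load("pics/fin1.npy"); oa=(196,132); o=tuple(proj(B,U)[0].astype(int)-[50,60]); print(o)
cv2.imwrite("pics/finB.png",cv2.resize(B["color"][o[1]:o[1]+120,o[0]:o[0]+100],None,fx=4,fy=4,interpolation=2))
fA=edges(A,oa,(227,85),(207,360))[0][-2:]; pA=edges(A,oa,(163,85),(146,358))[0][-2:]
pB,h1=edges(B,o,(264,102),(244,374)); fB,h2=edges(B,o,(199,100),(179,370))
print([((x-o+.5)*4-.5).round(1) for x in pB],h1,[((x-o+.5)*4-.5).round(1) for x in fB],h2)
for n,a,b in(("p",pA,pB[-2:]),("f",fA,fB[-2:])): print(n,tri([(A,a[0]),(B,b[1])]),tri([(A,a[1]),(B,b[0])]))
E
```

```text
50.375
(np.int64(200), np.int64(130))
[array([262.8, 118.4]), array([254.8, 227.6]), array([245.4, 355.2])] [np.float64(3.07), np.float64(0.8), np.float64(4.3)] [array([197.9, 114.4]), array([190.2, 219.2]), array([180.4, 350.8])] [np.float64(2.81), np.float64(1.18), np.float64(4.24)]
p [ 0.62675178 -0.19339616  0.13906988] [ 0.66744087 -0.1956439   0.1395355 ]
f [ 0.62868402 -0.17881043  0.13945074] [ 0.66945591 -0.18127517  0.13895403]
```

View pics/finB.png

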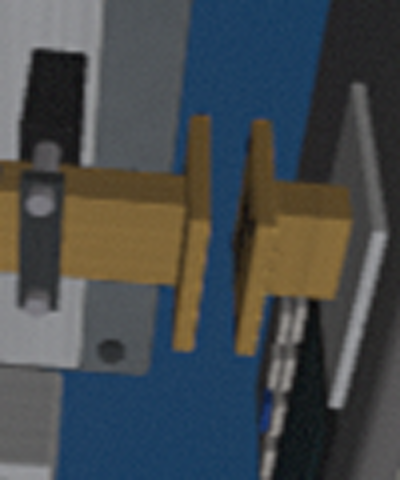

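Two-view triangulation puts the port's top edge at 139.3 mm and the feed's at 139.2 mm, so they are level. The gripper is clear; handing in.

```bash
python3 -c "
from bench import manip
s=manip.get_state();print(s['t'],s['ft_force']);manip.job_done()"
```

```text
50.375 [-0.10015213 -0.22203119  0.45713803]
the job is handed in; nothing more can be done
```

I fitted the crank on the square shaft and wound it clockwise about 2.27 turns, which brought the two flanges level. I handed the job in at 50.4 s with the gripper open and touching nothing.

- **Fit:** The crank went down without resistance and stopped with its underside at about 200 mm, the height of the boss face. In the last scene picture it is standing on the shaft.
- **Winding:** I wound by the hand grip in two stages, 540° and then 277.5°. The wrist force stayed below 12 N.
- **Flange height:** After the first stage the horn flange measured 9.25 mm low. At the end, two opposite wrist views put the flanges' top edges at 139.2 mm (horn) and 139.3 mm (source).
- **Disagreement:** The separate edges differ by +0.4 and −0.6 mm, which I take as measurement noise. One view alone gave ±0.6 mm.
- **Not checked:** I never went near the can, reel, attenuator or jar with the arm, but I made no final position check on them.
- **Failed call:** One straight-line lift was refused as out of the arm's range. Nothing moved, and I went another way.

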